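# Close the turnbuckle clamp on the knife handle

### The arm

A 7-joint arm with a two-finger parallel gripper is mounted at the origin on a cart in front of the work surface, level with it; the furniture and walls round the work are solid. World frame = base frame: x ahead of the robot, y to its left, z up, the work surface at z = 0. Lengths are in mm, angles in rad, forces in N, time in s.
With the tool pointing down it reaches from about 425 to 875 mm from the base axis. Payload 8.4 kg.
Tool frame: the origin (TCP) lies on the centre line of the jaws, within the pads' length; the fingertips stand manip.tip_extent ahead of it and the grasp point (between the pads) lies 5 mm behind it (manip.tip_extent is the distance from the TCP to the fingertips, in mm); z points along the fingers, y is the line along which they close (so a half turn about z gives the same grasp; the last joint's range is limited). The gripper opens to 87 mm and grips with 3 to 60 N. Pads are 19 mm wide; open, the fingers measure 117 mm over their backs; the gripper's body (75 mm by 190 mm) begins 51 mm behind the grasp point.
Start: joints at [-1.367, 0.333, 0.04, 1.465, -0.013, 1.343, -0.059], TCP at [193.828, 620.399, 236.546] pointing down, gripper open.
Joint ranges: [-2.58, 2.58], [-0.38, 2.09], [-1.3, 1.39], [0.25, 2.4], [-1.5, 4.64], [0.08, 2.09], [-2.65, 2.65]. Speed limits (rad/s): [2.22, 2.22, 2.79, 2.79, 3.14, 3.14, 3.14].

### API

Orientations are given as a rotation vector (axis times angle).
In Python, from station import manip, viewer, job, finder gives the robot as it stands.
- The arm moves only by the tool step_arm, never from a script. Its argument "steps" is a list that holds one entry, the list of rows, each a list of 5 numbers: the finger opening in m, from 0 to 0.087, then the shift along the world's x, y, z in m, then the turn about the world's z in degrees. A call has 1 to 20 rows; each row is the pose to reach, as a shift and turn from the pose commanded when the call began; what a row does not reach only later rows make up. A row lasts 1/10 s, in which the tool goes at most 50 mm and 8.59 degrees, less where a joint would pass 70% of its speed; a pose out of reach is approached as far as the arm can. A call with a gripper value outside its range is refused whole. The fingers move at their own pace and stop on an object; the grip force is fixed at half the most. Time passes only in rows, so rows that repeat a pose let the fingers close. It gives the time, the measured TCP pose, the force, the opening and the grip force at its end, in the units of the state.
- manip.state(): the state, without advancing time (a new reading comes with each control period).
- viewer.get_image(name): name is "scene" or "top"; returns the picture (480x640x3 uint8, red, green, blue); there is no depth.
- viewer.camera_params(name): a dict with "vertical_fov" (degrees; the focal length in pixels is half the picture's height over the tangent of half this angle, whatever the lens; pixels are square), "cx", "cy" (the principal point, pixels), "dist" ([k1, k2, p1, p2, k3] as OpenCV has them; the pictures are not rectified), "extrinsics" (4x4, takes a point from world to camera coordinates). Camera axes: x right, y down, z forward; pixel columns grow to the right and rows downward; lengths in mm; the calibration is good to about 2 mm. A picture is of the moment at which its call begins. camera_params takes no time and is no camera call.
- job.job_done(): hands the job in; it is judged then, once.
Trained networks look in the newest picture that a camera, given by its name, has taken for a name from the list of things; names that differ only in an ending like _2 or _b are one class to them, and where a whole thing is asked for, a point or a joint stands for the part that bears it (a point fixed in the world has none). Each returns a list of dicts, best first, with "p" (0 to 1); they miss things now and then, are a little off and sometimes report something else, mostly with a low value. They report only what shows in the picture. A call takes as long as a camera call.
- finder.outline_of(camera, label): "mask" (480x640 bool, what is visible of it) and "bbox" ([left, top, right, bottom] in pixels, round what is visible of it).
The state is a dict: "time_s": time; "joint_pos": joint angles; "joint_vel": joint speeds; "joint_torque": joint torques, N m; "tcp_pos": TCP position; "tcp_rot": TCP orientation; "ft_force": force on the tool from outside, world axes, zero at the start; "wrist_torque": the same for the moment, N m; "finger_gap": finger opening in mm; "gripper_force": force on a finger pad.
Only numpy, scipy, OpenCV 4.12 (cv2) and the standard library are available. Lean on these libraries where they do the work, as an engineer would, in place of code of your own. Each camera call takes 0.05 s, during which the arm holds its last target. There are 200 camera calls.

### The job

A wooden knife handle lies loose between the jaws of one of the two green turnbuckle clamps, ready to be sanded. Swing that clamp's red-gripped lever right over, away from you and as far as it goes, so that the turnbuckle draws both jaws in and they hold the handle between their pads. Do not turn the lever of the empty clamp.

Things in the scene. Friction and masses are not known exactly. Their poses are not given: they have to be found in the camera images.
- clamp: Clamp with the handle in it, fixed; green base: x -100 to 80, y -74 to 74, 12 mm thick. Origin on the bench, z up; x (away from the robot, within 0.25 rad) is the way the lever swings to close. Screw axis along y through (45,0,55); steel turnbuckle 78 long, 28 thick, lever at its middle. Steel blocks at y +-52 to +-66 (up to z 71); arms to z 35 lead to the jaws with rubber pads at x -62 to -18.
- sleeve (a joint): Turn of turnbuckle and lever, rad. Lever: 10 mm bar, red grip 16 mm thick from 59 to 95 mm off the screw axis (round end to 103). Leans (value - 0.85) from upright in the clamp's xz plane, + away from the robot: starts at 0 to 0.4, upright at 0.85, stop at 1.8. Stays where left (friction 0.15 N m). A radian draws each jaw in 6 mm; sprung pads (2.5 N/mm) touch the handle at about 1.3.
- handle: Brown riveted wooden knife handle, 112 (x) x 29 (y) x 18 mm, 120 g, loose, lying flat on the base plate between the jaws, its length along the clamp's x, its middle near (-40, 0) mm in the clamp's frame. Origin at the centre of its underside, z up.
- spare_sleeve_tip (a point): Centre of the round end of the lever of the other, empty clamp, which is alike in shape and colour and stands about 0.4 m to one side. Leave that lever as it is.

How it is judged:
By the outcome, as a careful person would: the job done as asked, in the order asked, and still so for the second after the job is handed in, with the robot touching nothing.
It also fails if it takes over 32 s, if anything falls off the work surface, if the arm or the gripper's body presses on something with over 40 N, if the wrist force passes 120 N, or if a joint passes its speed limit or range.

## Working session

There is one attempt and no reset: what is moved stays moved. The work goes in short steps, Python scripts to look and compute and a tool call to move; the robot and the scene stay as the last step left them, time stands still between calls to the robot, and variables do not carry over. Pictures are saved under pics/ and viewed, at most 10 in all, crops included, and the job is handed in when it is done.

Besides the shell and the picture viewer there is one more tool, called after "Request:" in YAML: its name, and indented under it one key for each argument. step_arm: Moves the arm, as the interface text tells. Its arguments: {"type":"object","properties":{"steps":{"type":"array","items":{"type":"array","items":{"type":"array","items":{"type":"number"}}}}},"required":["steps"]}

```bash
mkdir -p pics; python3 - <<'E'
from station import manip, viewer, job, finder
import cv2, numpy as np
for c in ("scene","top"):
    im=viewer.get_image(c); cv2.imwrite(f"pics/{c}0.png",im[:,:,::-1])
    p=viewer.camera_params(c); print(c,p["vertical_fov"],p["cx"],p["cy"],p["dist"],np.round(p["extrinsics"],3).tolist())
    for l in ("clamp","handle","sleeve","spare_sleeve_tip"):
        for d in finder.outline_of(c,l)[:3]: print(l,round(d["p"],2),d["bbox"])
s=manip.state();print(s["time_s"],s["tcp_pos"],s["tcp_rot"],manip.tip_extent)
E
```

```text
scene 45.50909948509907 312.7999299598533 246.0392372037415 [-0.13395962  0.          0.          0.          0.        ] [[0.7, -0.714, 0.004, -408.089], [-0.522, -0.516, -0.679, 301.074], [0.487, 0.473, -0.734, 929.844], [0.0, 0.0, 0.0, 1.0]]
clamp 0.71 [347.0, 294.3, 471.2, 411.0]
handle 0.9 [373.4, 341.8, 421.0, 384.4]
spare_sleeve_tip 0.78 [238.0, 179.6, 275.1, 215.4]
top 42.86342396264522 317.1674222772541 238.20070989949213 [-0.17898929  0.          0.          0.          0.        ] [[0.028, -0.999, 0.02, -115.108], [-0.996, -0.03, -0.087, 537.709], [0.087, -0.018, -0.996, 1195.785], [0.0, 0.0, 0.0, 1.0]]
clamp 0.96 [381.2, 208.6, 465.9, 305.1]
handle 0.9 [413.3, 245.7, 428.2, 303.5]
sleeve 0.62 [411.4, 222.4, 454.4, 267.3]
spare_sleeve_tip 0.95 [175.4, 220.3, 214.6, 255.5]
0.5 [193.82478651 620.38646612 236.48104867] [ 4.73810516e-01  3.10564655e+00 -1.98417987e-04] 14.0
```

View pics/scene0.png

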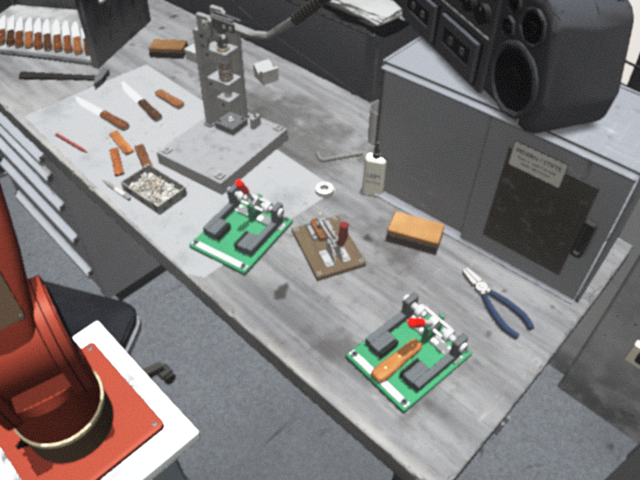

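View pics/top0.png

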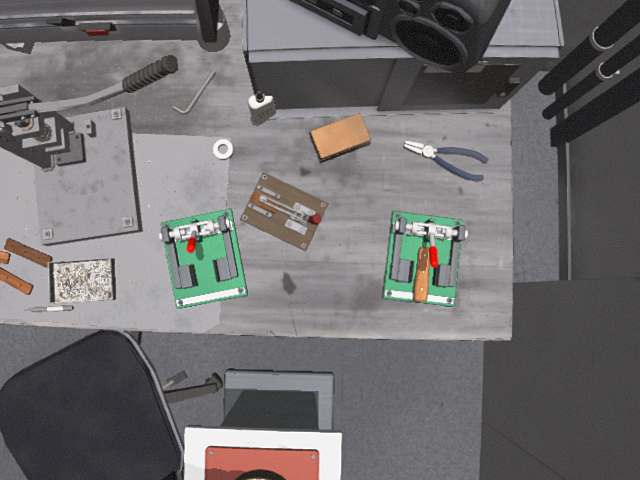

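The handle is in the right-hand clamp (top view about (425,258)); its lever leans toward the robot, with the red grip at about (433,257). The empty clamp is at (203,258), and a tall press stands at upper left (80,170).

```bash
cat > h.py <<'E'
from station import manip, viewer, job, finder
import cv2, numpy as np
def rays(c,uv):
    p=viewer.camera_params(c); f=240/np.tan(np.radians(p["vertical_fov"])/2)
    K=np.array([[f,0,p["cx"]],[0,f,p["cy"]],[0,0,1]])
    n=cv2.undistortPoints(np.float64(uv).reshape(-1,1,2),K,np.array(p["dist"]))[:,0]
    E=np.array(p["extrinsics"]); R=E[:3,:3]
    return -R.T@E[:3,3], np.c_[n,np.ones(len(n))]@R
def atz(c,uv,z):
    o,d=rays(c,uv); return o+d*((z-o[2])/d[:,2])[:,None]
def tri(uvs,uvt):
    A=0;b=0
    for c,u in(("scene",uvs),("top",uvt)):
        o,d=rays(c,[u]);d=d[0]/np.linalg.norm(d[0]);M=np.eye(3)-np.outer(d,d);A=A+M;b=b+M@o
    return np.linalg.solve(A,b)
def red(im,box):
    h=cv2.cvtColor(im,cv2.COLOR_RGB2HSV); m=((h[...,0]<6)|(h[...,0]>174))&(h[...,1]>190)&(h[...,2]>100)
    k=np.zeros_like(m);l,t,r,b=box;k[t:b,l:r]=1;v,u=np.nonzero(m&k);return np.c_[u,v]
E
python3 - <<'E'
from h import *
t=cv2.imread("pics/top0.png")[:,:,::-1].copy(); s=cv2.imread("pics/scene0.png")[:,:,::-1].copy()
h=cv2.cvtColor(t,cv2.COLOR_RGB2HSV); m=(h[...,0]>60)&(h[...,0]<90)&(h[...,1]>120); m[:,:375]=0;m[:,475:]=0
v,u=np.nonzero(m); P=atz("top",np.c_[u,v],12); r=cv2.minAreaRect(P[:,:2].astype(np.float32)); print(r,cv2.boxPoints(r))
rt=red(t,(415,235,450,280)); rs=red(s,(395,310,435,335))
for x in(rt,rs): print(len(x),x.mean(0),x.min(0),x.max(0))
print(tri(rs.mean(0),rt.mean(0)))
# empty clamp lever, press
rt=red(t,(175,225,210,260)); rs=red(s,(230,170,255,200)); print(tri(rs.mean(0),rt.mean(0)))
print("press/vise plate",atz("top",[[140,240],[130,110],[45,245],[285,210]],10))
print("press handle", tri((217,12),(5,95)), tri((335,5),(172,65)), tri((283,30),(90,95)))
E
```

```text
((730.1565551757812, -323.08270263671875), (152.44314575195312, 628.6168212890625), 87.7347640991211) [[ 413.08105 -386.8215 ]
 [1041.2067  -411.66794]
 [1047.232   -259.3439 ]
 [ 419.10645 -234.49747]]
142 [433.17605634 256.64788732] [429 247] [437 267]
103 [415.72815534 321.99029126] [408 319] [423 326]
[ 505.27210088 -315.91110317  108.38974568]
[510.36833275 133.60444714 136.0379164 ]
press/vise plate [[527.54788142 261.38404071  10.        ]
 [800.29776927 300.86976107  10.        ]
 [510.88694708 465.53942629  10.        ]
 [597.51056293 -32.77239696  10.        ]]
press handle [721.9326583  421.48342987 333.24394469] [743.05163038 110.97264637 437.598987  ] [735.46699729 256.38798877 340.74461799]
```

```bash
python3 - <<'E'
from h import *
t=cv2.imread("pics/top0.png")[:,:,::-1].copy()
h=cv2.cvtColor(t,cv2.COLOR_RGB2HSV); m=((h[...,0]>60)&(h[...,0]<90)&(h[...,1]>120)).astype(np.uint8); m[:,:375]=0;m[:,475:]=0;m[:200]=0;m[312:]=0
m=cv2.morphologyEx(m,cv2.MORPH_OPEN,np.ones((2,2)))
v,u=np.nonzero(m); P=atz("top",np.c_[u,v],12); r=cv2.minAreaRect(P[:,:2].astype(np.float32)); B=cv2.boxPoints(r); print(r,B)
# screw-axis direction check: block outer ends, z~60
print(atz("top",[[391,231],[463,235]],63))
E
```

```text
((504.8299255371094, -317.40625), (144.88482666015625, 175.0929718017578), 84.33920288085938) [[ 410.56476 -380.8599 ]
 [ 584.80383 -398.1309 ]
 [ 599.0951  -253.9526 ]
 [ 424.85602 -236.68161]]
[[ 555.85212449 -241.78354187   63.        ]
 [ 552.4106893  -384.74080292   63.        ]]
```

Request:
step_arm:
  steps:
    - [[0,0.02,-0.01,0.02,0],[0,0.05,-0.04,0.04,0],[0,0.09,-0.07,0.06,0],[0,0.125,-0.105,0.06,0],[0,0.16,-0.14,0.06,0],[0,0.19,-0.18,0.06,0],[0,0.22,-0.22,0.06,0],[0,0.245,-0.26,0.06,0],[0,0.265,-0.305,0.06,0],[0,0.28,-0.35,0.06,0],[0,0.29,-0.4,0.06,0],[0,0.3,-0.45,0.06,0],[0,0.305,-0.5,0.06,0],[0,0.305,-0.55,0.06,0],[0,0.305,-0.6,0.06,0],[0,0.305,-0.65,0.06,0],[0,0.3,-0.7,0.06,0],[0,0.295,-0.75,0.06,0]]

```text
time_s: 2.3
tcp_pos: [488.6, -128.9, 296.8]
tcp_rot: [0.474, 3.105, 0.001]
ft_force: [0.7, 0.0, 0.3]
finger_gap: 0.8
gripper_force: 0.0
```

Request:
step_arm:
  steps:
    - [[0,-0.01,-0.045,0,5],[0,-0.02,-0.09,0,10],[0,-0.03,-0.14,0,14],[0,-0.039,-0.185,-0.02,14],[0,-0.039,-0.188,-0.06,14],[0,-0.039,-0.188,-0.1,14],[0,-0.039,-0.188,-0.14,14],[0,-0.039,-0.188,-0.16,14],[0,-0.039,-0.188,-0.16,14]]

```text
time_s: 3.2
tcp_pos: [448.5, -313.9, 134.0]
tcp_rot: [-0.092, -3.136, -0.002]
ft_force: [0.1, 0.5, 0.8]
finger_gap: 0.6
gripper_force: 0.0
```

```bash
python3 - <<'E'
from h import *
print(atz("top",[[391,211],[466,216],[460,305],[383,300]],12))
a=viewer.get_image("top")[160:340,330:530]; b=viewer.get_image("scene")[240:420,320:520]
cv2.imwrite("pics/c1.png",cv2.resize(np.hstack([a,b]),(800,360),interpolation=cv2.INTER_CUBIC)[:,:,::-1])
print(manip.state()["tcp_pos"],manip.state()["time_s"])
E
```

```text
[[ 602.01204235 -248.22136186   12.        ]
 [ 596.95103831 -404.16795331   12.        ]
 [ 414.51632113 -393.52643794   12.        ]
 [ 421.22755747 -235.45735844   12.        ]]
[ 450.26152398 -315.22180441  137.30017841] 3.3
```

View pics/c1.png

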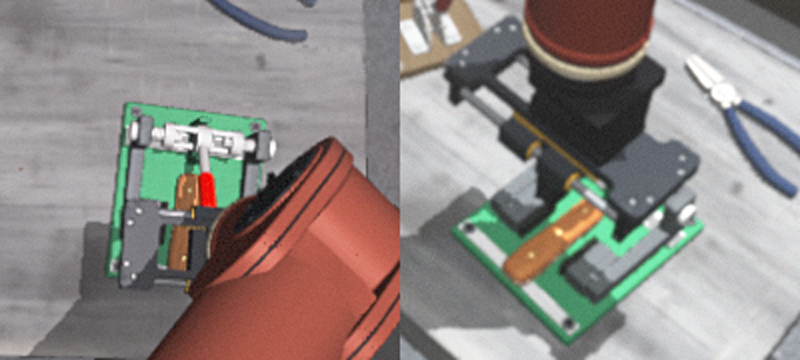

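The closed fingers are on the robot side of the lever and in line with the red grip (crop: fingers (203,215), grip (207,180)). Now push it round the arc.

Request:
step_arm:
  steps:
    - [[0,0,-0.001,-0.012,0],[0,0,-0.002,-0.025,0],[0,0.015,-0.002,-0.025,0],[0,0.03,-0.003,-0.023,0],[0,0.045,-0.003,-0.018,0],[0,0.06,-0.004,-0.012,0],[0,0.075,-0.005,-0.005,0],[0,0.09,-0.006,0.003,0],[0,0.102,-0.007,0.006,0],[0,0.114,-0.008,0.006,0],[0,0.125,-0.009,0.003,0],[0,0.136,-0.01,-0.002,0],[0,0.136,-0.01,-0.002,0]]

```text
time_s: 4.6
tcp_pos: [587.6, -324.3, 133.3]
tcp_rot: [-0.09, -3.14, 0.0]
ft_force: [-0.0, 0.3, -0.3]
finger_gap: 0.7
gripper_force: 0.0
```

```bash
python3 - <<'E'
from h import *
a=viewer.get_image("top")[160:340,330:530]; b=viewer.get_image("scene")[240:420,320:520]
cv2.imwrite("pics/c2.png",cv2.resize(np.hstack([a,b]),(800,360),interpolation=cv2.INTER_CUBIC)[:,:,::-1])
s=manip.state();print(s["tcp_pos"],s["time_s"],s["ft_force"])
E
```

```text
[ 586.13351881 -324.96349986  134.02913976] 4.7 [-0.09490741 -1.09986985 -0.37429079]
```

View pics/c2.png

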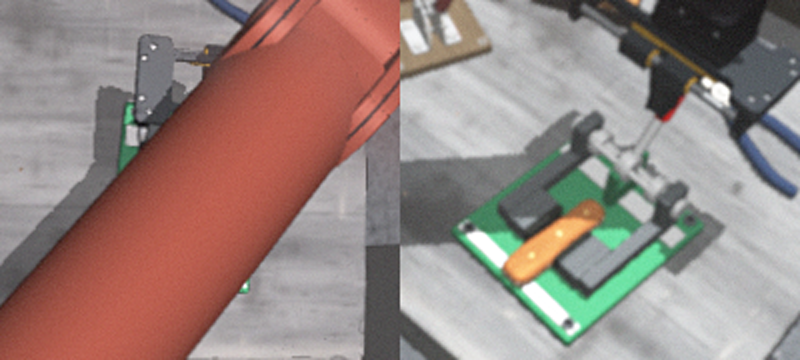

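The lever is past upright with the fingers behind its red grip (crop (668,105)); the handle is undisturbed. I'll continue to the stop.

Request:
step_arm:
  steps:
    - [[0,0.007,-0.002,-0.003,0],[0,0.013,-0.003,-0.008,0],[0,0.017,-0.003,-0.012,0],[0,0.02,-0.003,-0.015,0],[0,0.02,-0.003,-0.015,0]]

```text
time_s: 5.2
tcp_pos: [606.5, -328.1, 119.2]
tcp_rot: [0.092, 3.14, -0.001]
ft_force: [0.0, -1.3, 1.2]
finger_gap: 0.4
gripper_force: 0.4
```

Request:
step_arm:
  steps:
    - [[0,0.002,0,-0.003,0],[0,0.004,0,-0.005,0],[0,0.004,0,-0.005,0]]

```text
time_s: 5.5
tcp_pos: [608.5, -328.6, 116.6]
tcp_rot: [-0.094, -3.138, -0.001]
ft_force: [-14.0, 4.6, 22.0]
finger_gap: 0.4
gripper_force: 12.1
```

A 26 N reaction means the lever is at its stop. I'll back off and look.

Request:
step_arm:
  steps:
    - [[0,-0.01,0,0.015,0],[0,-0.02,0,0.05,0],[0,-0.03,0,0.09,0],[0,-0.05,0.04,0.13,0],[0,-0.07,0.09,0.15,0],[0,-0.08,0.14,0.16,0],[0,-0.09,0.19,0.17,0],[0,-0.1,0.24,0.18,0],[0,-0.1,0.29,0.18,0],[0,-0.1,0.29,0.18,0]]

```text
time_s: 6.5
tcp_pos: [509.6, -32.3, 295.1]
tcp_rot: [0.082, 3.14, 0.004]
ft_force: [0.2, 0.4, -1.0]
finger_gap: 0.6
gripper_force: 0.0
```

```bash
python3 - <<'E'
from h import *
t=viewer.get_image("top"); s=viewer.get_image("scene")
cv2.imwrite("pics/c3.png",cv2.resize(np.hstack([t[160:340,330:530],s[240:420,320:520]]),(800,360),interpolation=cv2.INTER_CUBIC)[:,:,::-1])
rt=red(t,(400,180,460,290)); rs=red(s,(395,260,480,345)); print(len(rt),len(rs))
p=tri(rs.mean(0),rt.mean(0)); print(p, np.arctan2(p[0]-560,p[2]-55)+.85, manip.state()["time_s"],manip.state()["ft_force"])
E
```

```text
123 170
[ 624.41357087 -327.83751439  100.53882376] 1.8054040688837765 6.6 [ 0.77586308  0.73270975 -1.02328583]
```

View pics/c3.png

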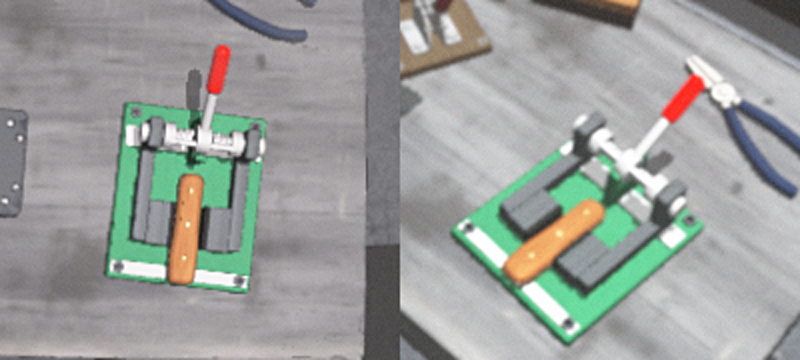

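The lever lies fully over, away from the robot (grip at (220,70), estimated sleeve value about 1.8). Both pads touch the handle.

```bash
python3 -c "
from station import job
print(job.job_done())"
```

```text
the job is handed in; nothing more can be done
None
```

The loaded clamp's lever is swung right over to its stop (about 1.8 rad), the final pictures show both jaws closed on the knife handle, the empty clamp's lever was not touched, and the job was handed in at about 6.6 s.

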